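# Check both axes of a spring-backed tilt mount

## Robot

A 6-joint arm with a two-finger parallel gripper is mounted at the origin on a cart in front of the work surface, level with it; the furniture and walls round the work are solid. World frame = base frame: x ahead of the robot, y to its left, z up, the work surface at z = 0. Lengths are in m, angles in degrees, forces in N, time in s.
With the tool pointing down it reaches from about 0.4 to 0.825 m from the base axis. Payload 7 kg.
Tool frame: the origin (TCP) lies at the very end of the fingers, on their centre line; the grasp point (between the pads) lies 19 mm behind it (r.hold_point_z is the distance from the TCP to the grasp point, in m); z points along the fingers, y is the direction in which the jaws open and shut (so a half turn about z gives the same grasp; the last joint's range is limited). The gripper opens to 88 mm and grips with 3 to 60 N. Pads are 19 mm wide; open, the fingers measure 130 mm over their backs; the gripper's body (78 mm by 193 mm) begins 47 mm behind the grasp point.
Start: joints at [88.356, 20.546, 0.682, 0, -70.136, -16.507], TCP at [0.21, 0.641, 0.227] pointing down, gripper open.
Joint ranges: [-176.03, 176.03], [-82.01, 121.73], [-58.28, 71.71], [-173.87, 95.51], [-174.79, -0.11], [-173.66, 173.66]. Speed limits (degrees/s): [136.94, 136.94, 172.46, 180, 180, 180].

## Interface

Orientations are given as [roll, pitch, yaw] about the fixed x, y, z axes, in that order (R = Rz(yaw) Ry(pitch) Rx(roll)).
In Python, from plant import r gives the robot as it stands. The module is installed in compiled form; this text tells all that it offers.
- The arm moves only by the shell command python3 -m inch 'ROWS' [FORCE]. ROWS is text: rows parted by semicolons, each of 7 numbers parted by spaces: the shift along the tool's x, y, z in m, then the turn, a rotation vector about the tool's x, y, z in rad, then the opening, from 0 (shut) to 1 (fully open). In form: tx ty tz ax ay az jaw; .... A call has 1 to 20 rows; each row shifts and turns the commanded pose from where the row before left it, along the tool's axes as they then stand; what a row does not reach is not made up. A row lasts 1/12 s, in which the tool goes at most 41.7 mm and 7.16 degrees, less where a joint would pass 70% of its speed; a pose out of reach is approached as far as the arm can. A call with a gripper value outside its range is refused whole. The fingers move at their own pace and stop on an object; FORCE is the grip in N (left out, the last holds). Time passes only in rows, so rows that do not move let the fingers close. It gives the time, the measured TCP pose, the force and the opening at its end, in the units of the state.
- r.get_state(): the state, without advancing time (a new reading comes with each control period).
- r.capture(name): name is "scene" or "side" or "wrist"; returns the picture (420x560x3 uint8, red, green, blue); there is no depth.
- r.camera_params(name): a dict with "vfov" (degrees; the focal length in pixels is half the picture's height over the tangent of half this angle, whatever the lens; pixels are square), "cx", "cy" (the principal point, pixels), "distortion" ([k1, k2, p1, p2, k3] as OpenCV has them; the pictures are not rectified), "R" (3x3) and "t" (3): a world point X has camera coordinates R X + t. Camera axes: x right, y down, z forward; pixel columns grow to the right and rows downward; lengths in m; the calibration is good to about 2 mm. A picture is of the moment at which its call begins: read the wrist's pose just before it. camera_params takes no time and is no camera call; for the wrist camera it gives the pose at the moment of the call.
- r.close_job(): hands the job in, once; it reports no verdict.
Trained networks look in the newest picture that a camera, given by its name, has taken for a name from the list of things; names that differ only in an ending like _2 or _b are one class to them, and where a whole thing is asked for, a point or a joint stands for the part that bears it (a point fixed in the world has none). Each returns a list of dicts, best first, with "p" (0 to 1); they miss things now and then, are a little off and sometimes report something else, mostly with a low value. They report only what shows in the picture. A call takes as long as a camera call.
- r.recognise(target, camera): "xy" ([column, row] in pixels, amid what is visible of it).
The state is a dict: "time_s": time; "joints": joint angles; "qd": joint speeds; "joint_torque": joint torques, N m; "tcp_pos": TCP position; "eef_rot": TCP orientation; "contact_force": force on the tool from outside, world axes, zero at the start; "moment": the same for the moment, N m; "gripper_width": finger opening in m.
Only numpy, scipy, OpenCV 4.12 (cv2) and the standard library are available. Lean on these libraries where they do the work, as an engineer would, in place of code of your own. Each camera call takes 0.05 s, during which the arm holds its last target.

## Task

Check the travel of the tilt mount by pressing down its spring-backed corners one at a time, the blue button first and then the yellow one. Each time press slowly until that corner's pointer stands at the red mark on its scale, hold it there for about a second without driving it well past the mark, and let the corner spring all the way back up. Only press: leave the red marks where they are set, and do not lift or shift the mount or the things around it.

Things in the scene. Friction and masses are not known exactly. Their poses are not given: they have to be found in the camera images.
- mount: Tilt mount, loose, about 1.8 kg. Steel base 140 x 230 x 15 mm (x, y, z); origin: centre of its underside. Over it, middle 70 mm above the bench, an aluminium plate 114 x 114 x 8 mm with a round glass, on a pivot at x +45, y +45 mm and springs at the blue (+45, -45) and yellow (-45, +45) corners. Two upright white scales, 23 mm wide, reach 87 mm above the bench. Far left: a fixed bath, 230 mm high.
- pad_blue (a point): Blue press button on the plate: flat round top, 23 mm across, stands 14 mm above the 8 mm thick plate. The point is the centre of its top, 88 mm above the bench at rest, and moves down with the plate. Pressing it turns the plate about the mount's x axis through the pivot, 90 mm away.
- pad_yellow (a point): Yellow press button on the plate: flat round top, 23 mm across, stands 14 mm above the 8 mm thick plate. The point is the centre of its top, 88 mm above the bench at rest, and moves down with the plate. Pressing it turns the plate about the mount's y axis through the pivot, 90 mm away.
- pointer_blue (a point): Tip of the blue pointer, 3 mm thick, at x +45, y -100 mm of the mount, in front (-x) of its white scale, 70 mm above the bench at rest. It lies 145 mm from the tilt axis and so sinks about 1.6 mm for each mm that the blue button sinks.
- pointer_yellow (a point): Tip of the yellow pointer, 3 mm thick, at x -45, y +100 mm of the mount, in front (-x) of its white scale, 70 mm above the bench at rest. It sinks 1 mm for each mm that the yellow button sinks.
- red_mark_blue (a point): Red mark of the blue scale: a clip 12 mm high on the scale's outer edge, just beyond the pointer's tip. The point is level with the middle of the clip, on the pointer's line; the pointer is at the mark when both points are equally high (within 6 mm). It is set 10 to 24 mm below the pointer's rest height.
- red_mark_yellow (a point): The same for the yellow scale, set 9 to 20 mm below the pointer's rest height.
- tilt_blue (a joint): Tilt of the plate by the blue corner, rad: 0 at rest (spring-held against a stop), grows as the blue button sinks, 0.32 at the end stop. The button takes roughly 3 N to start moving and 8 to 9 N at 0.2 rad; it springs back in a fraction of a second.
- tilt_yellow (a joint): Tilt of the plate by the yellow corner, rad: as for the blue corner.
- green_cassette: Bystander: green embedding cassette with a wax block, 40 x 28 x 11 mm, behind the mount; origin at the centre of its underside.
- moulds: Bystander: small stack of metal base moulds, 30 x 39 x 22 mm, behind the mount; origin at the centre of its underside.
- forceps: Bystander: curved steel forceps lying flat, 14 x 126 x 11 mm, in front of the mount; origin at the centre of its underside.
- slide_rack_loose: Bystander: wire slide rack, 25 x 103 x 64 mm, beside the mount on the blue scale's side; origin at the centre of its underside.
- mark_blue (a joint): How far the red mark of the blue scale is set below the pointer's rest height, m (0 to 0.03). The clip stays where it is set unless it is pushed hard.
- mark_yellow (a joint): How far the red mark of the yellow scale is set below the pointer's rest height, m (0 to 0.03). The clip stays where it is set unless it is pushed hard.

How it is judged:
By the outcome, as a careful person would: the job done as asked, in the order asked, and still so for the second after the job is handed in, with the robot touching nothing.
It also fails if it takes over 64 s, if anything falls off the work surface, if the arm or the gripper's body presses on something with over 40 N, if the wrist force passes 120 N, or if a joint passes its speed limit or range.

## Working session

There is one attempt and no reset: what is moved stays moved. The work goes in short steps, Python scripts to look and compute and a shell command to move; the robot and the scene stay as the last step left them, time stands still between calls to the robot, and variables do not carry over. Pictures are saved under pics/ and viewed, and the job is handed in when it is done.

```bash
mkdir -p pics; cat > h.py <<'E'
from plant import r
import numpy as np, cv2
def K(c):
    f=210/np.tan(np.radians(c['vfov']/2)); return np.array([[f,0,c['cx']],[0,f,c['cy']],[0,0,1]])
def save(n,f):
    im=r.capture(n); cv2.imwrite('pics/'+f+'.png',im[:,:,::-1]); return im
def ray(n,px,c=None):
    c=c or r.camera_params(n); u=cv2.undistortPoints(np.array([[px]],float),K(c),np.array(c['distortion'],float))[0,0]
    R=np.array(c['R']);t=np.array(c['t']); return -R.T@t, R.T@np.array([u[0],u[1],1])
def atz(n,px,z,c=None):
    o,d=ray(n,px,c); return o+d*(z-o[2])/d[2]
def proj(n,X,c=None):
    c=c or r.camera_params(n); R=np.array(c['R']);t=np.array(c['t'],float)
    return cv2.projectPoints(np.array(X,float).reshape(-1,3),cv2.Rodrigues(R)[0],t,K(c),np.array(c['distortion'],float))[0][:,0]
E
python3 - <<'E'
from h import *
s=r.get_state();print(s)
for n in ['scene','side','wrist']:
    save(n,n+'0'); c=r.camera_params(n); print(n,ray(n,[280,210])) 
    for t in ['pad_blue','pad_yellow','pointer_blue','pointer_yellow','red_mark_blue','red_mark_yellow']:
        z={'pad':.088,'poi':.07,'red':.055}[t[:3]]
        for d in r.recognise(t,n)[:2]: print(n,t,d['p'],d['xy'],atz(n,d['xy'],z).round(4))
print(r.get_state()['time_s'])
E
```

```text
{'time_s': 0.0, 'joints': array([ 8.83558300e+01,  2.05943713e+01,  6.32686901e-01, -1.90159574e-02,
       -7.01361921e+01, -1.65067497e+01]), 'qd': array([ 0.05027905, -0.02241033, -0.02739742, -0.08471783,  0.02632198,
       -0.05350685]), 'joint_torque': array([ 7.31876244e-04, -5.82722676e+01,  2.93048984e+01,  6.99690118e+00,
        7.00510878e-03, -1.74358020e-04]), 'tcp_pos': array([0.21015813, 0.6409265 , 0.22558477]), 'eef_rot': array([ 1.79901078e+02, -1.06728903e-02, -1.81573871e+01]), 'contact_force': array([ 0.73786748, -0.68393473, -0.34578311]), 'moment': array([0.02498765, 0.00964843, 0.0201866 ]), 'gripper_width': 0.08765147046660537}
scene (array([0.30529609, 0.49810455, 0.67099697]), array([ 0.32573541, -0.65662232, -0.68026202]))
scene pad_blue 0.61 [305.2, 223.4] [ 0.5236 -0.0498  0.088 ]
scene pad_yellow 0.71 [309.0, 268.1] [0.4745 0.0499 0.088 ]
scene pad_yellow 0.62 [307.4, 221.2] [ 0.522  -0.0572  0.088 ]
scene pointer_blue 0.82 [308.9, 219.7] [ 0.5276 -0.0795  0.07  ]
scene pointer_yellow 0.88 [305.3, 222.6] [ 0.531  -0.0689  0.07  ]
scene red_mark_yellow 0.61 [308.5, 267.8] [0.4852 0.0243 0.055 ]
side (array([-0.04181097, -0.3791249 ,  0.57373148]), array([ 0.72985219,  0.35792362, -0.58252396]))
side pad_yellow 0.68 [269.0, 224.6] [ 0.5096 -0.0839  0.088 ]
side pointer_blue 0.57 [269.5, 226.4] [ 0.525  -0.0769  0.07  ]
side pointer_yellow 0.65 [270.9, 225.7] [ 0.5285 -0.0784  0.07  ]
wrist (array([0.28310601, 0.61954673, 0.38426879]), array([-0.27628833,  0.09218708, -0.95668791]))
1.05
```

View pics/scene0.png

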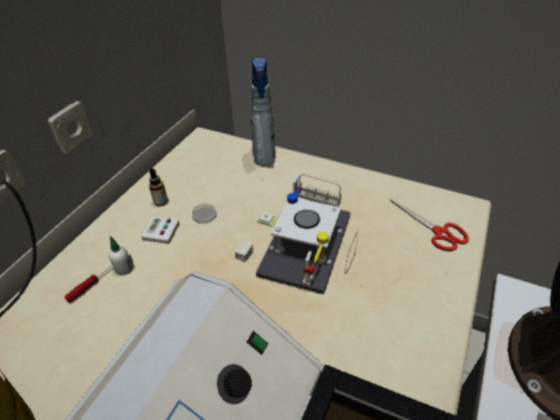

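View pics/side0.png

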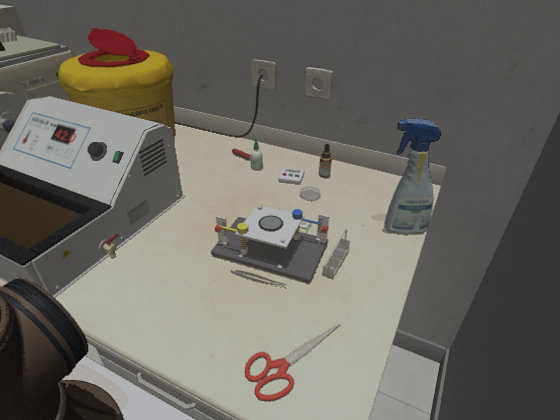

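View pics/wrist0.png

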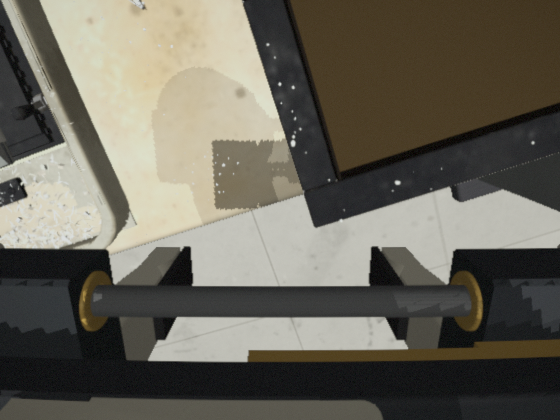

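The scene picture shows the blue button near (293,198) and the yellow near (323,238). In the side picture they are near (297,214) and (242,228), with the red clips near (326,229) and (219,234). Several recogniser hits sit at the picture centre and are wrong. I'll zoom in and triangulate.

```bash
python3 - <<'E'
from h import *
a=cv2.imread('pics/side0.png')[190:300,190:370]; cv2.imwrite('pics/s0z.png',cv2.resize(a,None,fx=4.4,fy=4.4,interpolation=cv2.INTER_CUBIC))
a=cv2.imread('pics/scene0.png')[165:305,235:375]; cv2.imwrite('pics/c0z.png',cv2.resize(a,None,fx=4.2,fy=4.2,interpolation=cv2.INTER_CUBIC))
for n,b,y in [('scene',(293,196.5),(323,236.5)),('side',(297,213),(242,227))]:
    print(n,atz(n,b,.088),atz(n,y,.088))
for n,pts in [('scene',[(190,275),(230,280),(320,362)]),('side',[(137,100),(182,195),(75,290)])]:
    for p in pts: print(n,p,atz(n,p,.23).round(3),atz(n,p,0).round(3))
E
```

```text
scene [ 0.57730107 -0.11272176  0.088     ] [ 0.47957006 -0.0311289   0.088     ]
side [ 0.57409737 -0.11824209  0.088     ] [ 0.47652767 -0.03866468  0.088     ]
scene (190, 275) [0.571 0.234 0.23 ] [ 0.71   0.096 -0.   ]
scene (230, 280) [0.519 0.219 0.23 ] [ 0.63   0.074 -0.   ]
scene (320, 362) [0.371 0.278 0.23 ] [0.406 0.163 0.   ]
side (137, 100) [0.647 0.371 0.23 ] [1.109 0.872 0.   ]
side (182, 195) [ 0.351 -0.008  0.23 ] [0.615 0.24  0.   ]
side (75, 290) [ 0.128 -0.026  0.23 ] [0.242 0.21  0.   ]
```

View pics/s0z.png

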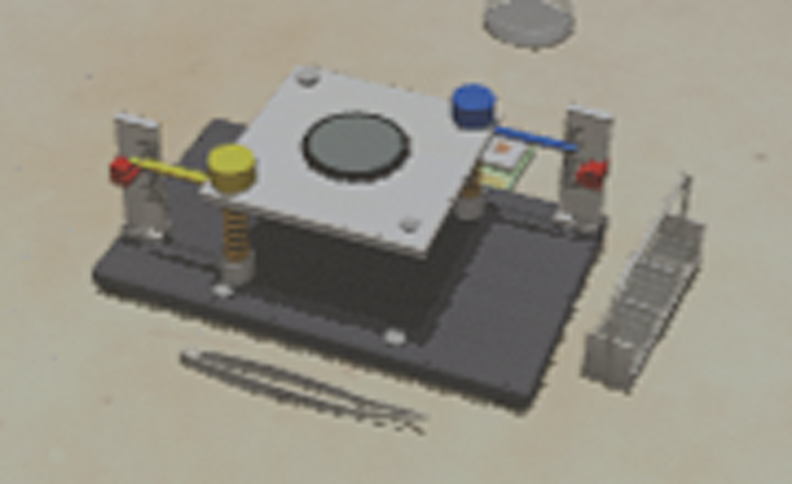

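View pics/c0z.png

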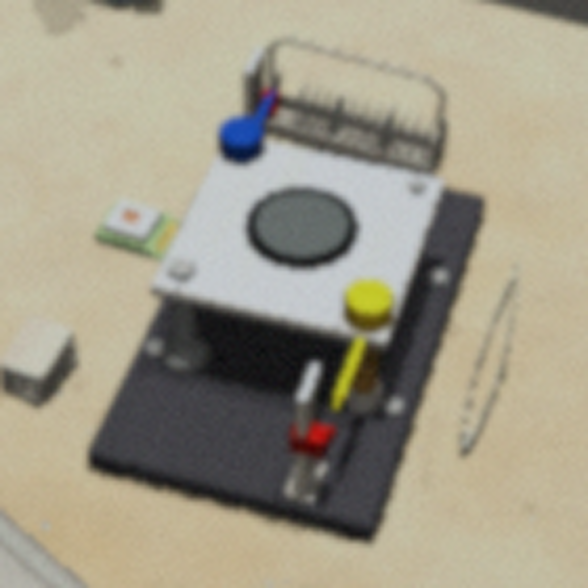

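```bash
python3 - <<'E'
from h import *
from scipy.optimize import least_squares
obs={'scene':[((45,-45,88),(292.4,196.2)),((-45,45,88),(322.9,235.5)),((-70,115,15),(324,292)),((70,115,15),(258,274.5)),((-70,-115,15),(350.5,212)),((-45,100,70),(315.5,261.5)),((45,45,78),(278,229)),((-45,-45,78),(334.5,209.5))],
'side':[((45,-45,88),(297.5,211.8)),((-45,45,88),(242.7,225.9)),((-70,-115,15),(309,281)),((45,-100,70),(320.7,223.7)),((-45,100,70),(219.5,226.5)),((-70,115,15),(212,252)),((45,45,78),(260,207)),((-45,-45,78),(283,240.5))]}
cs={n:r.camera_params(n) for n in obs}
def W(X,p):
    a=p[2];X=np.array(X,float)/1000;return np.c_[p[0]+np.cos(a)*X[:,0]-np.sin(a)*X[:,1],p[1]+np.sin(a)*X[:,0]+np.cos(a)*X[:,1],X[:,2]]
def f(p,ns=('scene','side')):
    return np.concatenate([(proj(n,W([o[0] for o in obs[n]],p),cs[n])-np.array([o[1] for o in obs[n]])).ravel() for n in ns])
for ns in [('scene','side'),('scene',),('side',)]:
    s=least_squares(f,[.53,-.08,.08],args=(ns,),loss='soft_l1'); print(ns,s.x[:2],np.degrees(s.x[2])); print(s.fun.round(1))
c=r.camera_params('wrist');print(c['vfov'],c['cx'],c['cy'],c['distortion']);
E
```

```text
('scene', 'side') [ 0.52969733 -0.07574024] 5.978949073019614
[ 0.4 -0.8  0.6 -0.7  0.8 -1.7 -2.5 -2.4  0.7 -1.2 -0.3  0.9  0.6 -0.9
  0.2 -1.6 -0.5 -0.3 -1.  -0.3  1.  -1.5 -0.1  0.1 -0.8 -0.2 -2.9 -0.8
 -1.  -0.7 -0.6 -0.7]
('scene',) [ 0.5291666  -0.07260369] 6.303448740347106
[-0.1  0.2  0.5  0.4  0.9 -0.4 -2.8 -0.9  0.3 -0.5 -0.3  2.1  0.2  0.3
 -0.2 -0.7]
('side',) [ 0.52879993 -0.07783917] 5.500712751877706
[ 0.3  0.3 -0.4  0.1  1.4 -0.6  0.8  0.8 -0.2  0.1 -2.3 -0.6 -0.1 -0.3
 -0.1 -0.1]
61.76227195364801 280.47232391427855 206.788594913795 [-0.0504908  0.         0.         0.         0.       ]
```

```bash
python3 -m inch '0 0 -0.035 0 0 0 0;0 0 -0.035 0 0 0 0;0 0 -0.035 0 0 0 0;0 0 -0.035 0 0 0 0;0 0 -0.035 0 0 0 0'
```

```text
time_s: 1.47
tcp_pos: [0.2103, 0.641, 0.4036]
eef_rot: [-180.0, 0.0, -18.1]
contact_force: [0.7, 0.2, -0.3]
gripper_width: 0.0599
```

```bash
python3 -m inch '0.0223 0.0295 0 0 0 0 0;0.0223 0.0295 0 0 0 0 0;0.0223 0.0295 0 0 0 0 0;0.0223 0.0295 0 0 0 0 0;0.0223 0.0295 0 0 0 0 0;0.0223 0.0295 0 0 0 0 0;0.0223 0.0295 0 0 0 0 0;0.0223 0.0295 0 0 0 0 0;0.0223 0.0295 0 0 0 0 0;0.0223 0.0295 0 0 0 0 0;0.0223 0.0295 0 0 0 0 0;0.0223 0.0295 0 0 0 0 0;0.0223 0.0295 0 0 0 0 0;0.0223 0.0295 0 0 0 0 0;0.0223 0.0295 0 0 0 0 0;0.0223 0.0295 0 0 0 0 0;0.0223 0.0295 0 0 0 0 0;0.0223 0.0295 0 0 0 0 0;0.0223 0.0295 0 0 0 0 0;0.0223 0.0295 0 0 0 0 0'
python3 -m inch '0 0 0 0 0 -0.105 0;0 0 0 0 0 -0.105 0;0 0 0 0 0 -0.105 0;0 0 0 0 0 -0.105 0'
python3 - <<'E'
from h import *
s=r.get_state();print(s['joints'],s['tcp_pos'],s['eef_rot'])
save('wrist','w1')
E
```

```text
time_s: 3.13
tcp_pos: [0.4503, -0.0602, 0.402]
eef_rot: [-180.0, -0.1, -18.1]
contact_force: [0.3, 0.5, -0.4]
gripper_width: 0.0002
time_s: 3.47
tcp_pos: [0.4502, -0.0588, 0.4016]
eef_rot: [-180.0, -0.0, 6.1]
contact_force: [-0.4, 0.0, -0.1]
gripper_width: 0.0006
[ 1.75433541e+01 -4.93158030e+00 -7.22367271e+00 -3.85226641e-03
 -8.77047423e+01  7.85870540e+01] [ 0.45019766 -0.05880792  0.40157786] [-1.79995601e+02 -2.34104774e-03  6.13025383e+00]
```

View pics/w1.png

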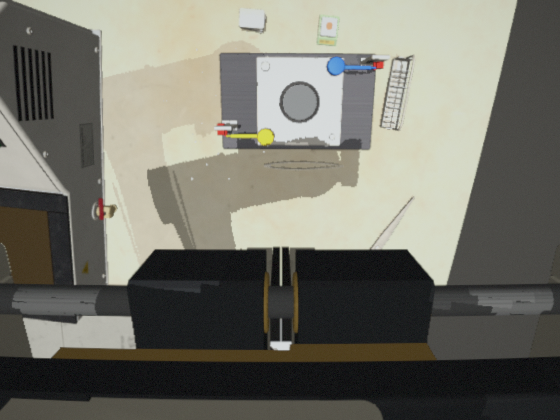

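Wrist picture: the blue button is at (336,66) with its red clip at (378,65). The yellow button is at (265,136) with its clip at (222,130). I'll take a pitched view for the clip heights.

```bash
python3 -m inch '0 0.002 0.02 0 0.11 0 0;0 0.002 0.02 0 0.11 0 0;0 0.002 0.02 0 0.11 0 0;0 0.002 0.02 0 0.11 0 0;0 0.002 0.02 0 0.11 0 0;0 0.002 0.01 0 0.11 0 0;0 0 0.01 0 0.11 0 0;-0.025 0 0.01 0 0.11 0 0;-0.035 0 0 0 0 0 0;-0.035 0 0 0 0 0 0;-0.035 0 0 0 0 0 0;0 0 0 0 0 0 0'
python3 - <<'E'
from h import *
s=r.get_state();print(s['joints'],s['tcp_pos'],s['eef_rot'])
save('wrist','w2')
E
```

```text
time_s: 4.52
tcp_pos: [0.4118, -0.1167, 0.2159]
eef_rot: [-175.9, -45.4, 5.3]
contact_force: [-0.1, -0.3, -0.2]
gripper_width: 0.0007
[  9.69262435 -26.74347469 -58.25355862  -4.62649186 -12.98332892
  91.45012811] [ 0.41177029 -0.11666301  0.21585218] [-175.8536383   -45.40904166    5.33450273]
```

View pics/w2.png

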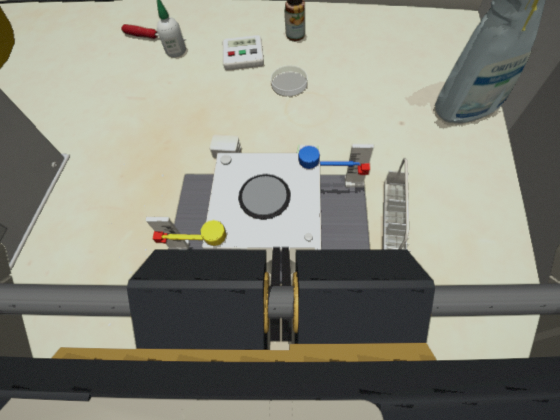

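The pitched view shows both scales: blue tip near (357,163) with its clip near (364,169), and yellow tip near (167,238) with its clip near (159,237). I'll zoom and compute the mark depth.

```bash
python3 - <<'E'
from h import *
im=cv2.imread('pics/w2.png')
a=im[135:200,290:400];b=im[200:265,135:245]
z=lambda a:cv2.resize(a,None,fx=7,fy=7,interpolation=cv2.INTER_CUBIC)[:,:780]
cv2.imwrite('pics/w2z.png',np.vstack([z(a)[:300+150],z(b)])[:905][::1,:][:910]);
cv2.imwrite('pics/w2b.png',z(a));cv2.imwrite('pics/w2y.png',z(b))
import pickle;pickle.dump(r.camera_params('wrist'),open('w2.pkl','wb'))
E
```

```text
(no output)
```

View pics/w2b.png

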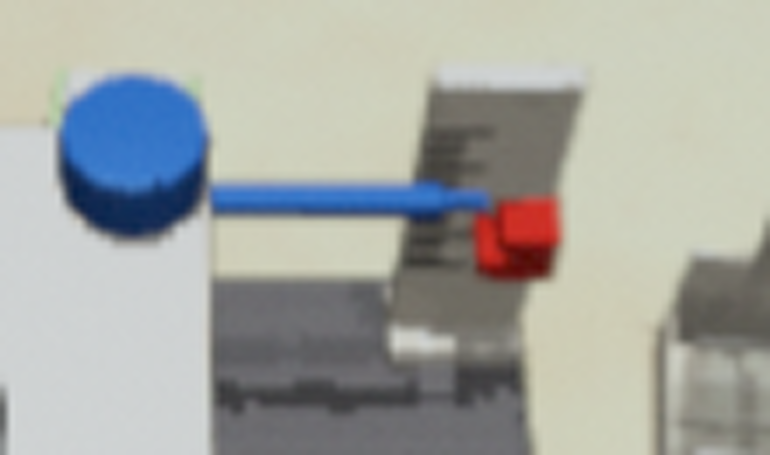

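View pics/w2y.png

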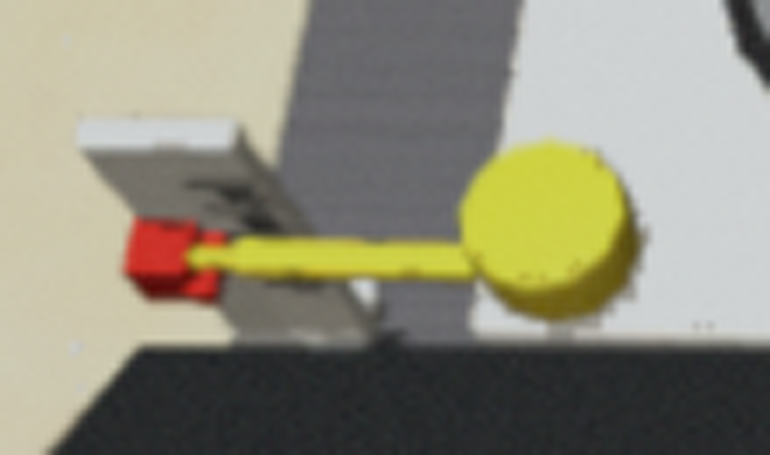

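```bash
cat > tri.py <<'E'
from h import *
import pickle
from scipy.optimize import least_squares
cams={'w2':pickle.load(open('w2.pkl','rb')),'side0':r.camera_params('side'),'scene0':r.camera_params('scene')}
def blob(f,near,kind,rad=12):
    im=cv2.imread('pics/%s.png'%f); h=cv2.cvtColor(im,cv2.COLOR_BGR2HSV).astype(int)
    H,S,V=h[...,0],h[...,1],h[...,2]
    m={'red':((H<8)|(H>172))&(S>130)&(V>70),'blue':(H>100)&(H<125)&(S>120)&(V>70),'yel':(H>22)&(H<35)&(S>150)&(V>70)}[kind]
    ys,xs=np.nonzero(m); k=np.hypot(xs-near[0],ys-near[1])<rad; xs,ys=xs[k],ys[k]
    return np.array([(xs.min()+xs.max())/2,(ys.min()+ys.max())/2]),(xs.min(),xs.max(),ys.min(),ys.max()),np.array([xs.mean(),ys.mean()])
def tri(obs):
    f=lambda X:np.concatenate([proj(None,X,cams[n])[0]-p for n,p in obs])
    s=least_squares(f,[.53,-.08,.07]);return s.x,s.fun.round(2)
def mount(X,p=(.529,-.0755,np.radians(6))):
    c,s=np.cos(p[2]),np.sin(p[2]);d=X[:2]-np.array(p[:2]);return np.array([c*d[0]+s*d[1],-s*d[0]+c*d[1],X[2]])*1000
E
python3 - <<'E'
from tri import *
for nm,pts,k in [('blue',[('w2',(364,169)),('side0',(324.5,229.5))],'red'),('yel',[('w2',(160,237)),('side0',(218,229))],'red')]:
    o=[]
    for f,p in pts:
        b=blob(f,p,k); print(nm,f,b); o.append((f,b[0]))
    X,e=tri(o);print('clip',nm,X,mount(X).round(1),e)
# tips
for nm,o in [('tipb',[('w2',(290+487/7,135+201/7)),('side0',(190+576/4.4,190+148/4.4))]),('tipy',[('w2',(135+187/7,200+256/7)),('side0',(190+130/4.4,190+161/4.4))]),
 ('padb',[('w2',(290+133/7,135+132/7)),('side0',(297.5,211.8)),('scene0',(292.4,196.2))]),('pady',[('w2',(135+544/7,200+213/7)),('side0',(242.7,225.9)),('scene0',(322.9,235.5))])]:
    X,e=tri([(a,np.array(b)) for a,b in o]); print(nm,X,mount(X).round(1),e)
E
```

```text
blue w2 (array([363. , 168.5]), (np.int64(357), np.int64(369), np.int64(163), np.int64(174)), array([363.5 , 168.65]))
blue side0 (array([324., 229.]), (np.int64(321), np.int64(327), np.int64(227), np.int64(231)), array([324.        , 228.33333333]))
clip blue [ 0.60075442 -0.17549449  0.04746408] [  60.9 -106.9   47.5] [-0.24  0.28  0.59 -0.42]
yel w2 (array([159.5, 236.5]), (np.int64(153), np.int64(166), np.int64(231), np.int64(242)), array([158.68644068, 236.6779661 ]))
yel side0 (array([217.5, 228. ]), (np.int64(215), np.int64(220), np.int64(226), np.int64(230)), array([217.5       , 228.04545455]))
clip yel [0.48700706 0.03320805 0.05168546] [-30.4 112.5  51.7] [ 0.14 -0.02 -0.3  -0.08]
tipb [ 0.59411134 -0.16929417  0.06488423] [  55.  -100.1   64.9] [-0.24  0.28  0.61 -0.44]
tipy [0.48366134 0.02601776 0.06092151] [-34.5 105.7  60.9] [ 0.38 -0.06 -0.81 -0.2 ]
padb [ 0.58273345 -0.11455517  0.08771342] [ 49.4 -44.5  87.7] [ 0.26  1.28 -0.39 -1.21 -1.43 -0.82]
pady [ 0.48428004 -0.03426658  0.08718803] [-40.2  45.7  87.2] [ 0.37  1.24 -0.55 -1.25 -1.66 -0.54]
```

```bash
cat > fit.py <<'E'
from tri import *
def W(X,p):
    a=p[2];X=np.atleast_2d(np.array(X,float))/1000;return np.c_[p[0]+np.cos(a)*X[:,0]-np.sin(a)*X[:,1],p[1]+np.sin(a)*X[:,0]+np.cos(a)*X[:,1],X[:,2]+p[3]]
O={'w2':[((45,-45,88),(309,153.8)),((-45,45,88),(212.7,230.4)),((45,-100,70),(359.6,163.7)),((-45,100,70),(161.7,236.6)),((45,45,78),(225.5,160.5)),((-45,-45,78),(308.5,238))],
'side0':[((45,-45,88),(297.5,211.8)),((-45,45,88),(242.7,225.9)),((45,-100,70),(320.9,223.6)),((-45,100,70),(219.5,226.6)),((45,45,78),(260,207)),((-45,-45,78),(283,240.5)),((-70,-115,15),(309,281))]}
CL={'w2':{'b':((363,168.5)),'y':((159.5,236.5))},'side0':{'b':((324.3,229)),'y':((217.8,228.5))}}
def run(n):
    f=lambda p:(proj(n,W([o[0] for o in O[n]],p),cams[n])-np.array([o[1] for o in O[n]])).ravel()
    s=least_squares(f,[.529,-.0755,.1,0],loss='soft_l1');p=s.x
    print(n,p,np.degrees(p[2]),s.fun.round(1))
    for k,x in (('b',45),('y',-45)):
      for dx in (-3,0,3):
        g=least_squares(lambda q:proj(n,W((x+dx,q[0],q[1]),p),cams[n])[0]-CL[n][k],[(-110 if k=='b' else 110),55],x_scale=1).x
        print(k,dx,g.round(1),end='; ')
    # tip
    print()
if __name__=='__main__':
    run('w2');run('side0')
E
python3 fit.py
```

```text
w2 [ 0.53374057 -0.07404266  0.10233002  0.00122536] 5.863078100595327 [ 0.   0.1 -0.5  0.2  0.1  0.8  0.3  0.7  0.1 -1.1  0.  -1.2]
b -3 [-103.8   66.9]; b 0 [-104.7   62.7]; b 3 [-105.6   58.4]; y -3 [98.8 78.6]; y 0 [101.9  71.8]; y 3 [105.  65.]; 
side0 [ 0.53201994 -0.07584199  0.09167648 -0.00297732] 5.25267535651542 [ 0.   0.5 -0.4  0.   0.2  1.1  0.  -0.2 -0.1 -0.2 -0.4 -0.2  0.8 -0.8]
b -3 [-108.8   63. ]; b 0 [-108.1   60.5]; b 3 [-107.5   58.1]; y -3 [102.9  65.7]; y 0 [104.8  62.9]; y 3 [106.7  60.1];
```

```bash
python3 - <<'E'
from fit import *
p0=(.5305,-.0755,np.radians(6),0)
O2={'b':((45,-100,70),{'w2':((359.6,163.7),(363.3,168.6)),'side0':((320.9,223.6),(324.3,229.2)),'scene0':((235+270/4.2,165+96/4.2),(235+268/4.2,165+101/4.2))}),
 'y':((-45,100,70),{'w2':((161.7,236.6),(159.5,236.5)),'side0':((219.5,226.6),(217.9,228.6)),'scene0':((235+337/4.2,165+405/4.2),(235+313/4.2,165+437/4.2))})}
for k,(t,d) in O2.items():
  for use in (['w2','side0'],['w2','side0','scene0']):
    f=lambda q:np.concatenate([proj(n,W(np.array(t)+q,p0),cams[n])[0]-proj(n,W(t,p0),cams[n])[0]-(np.array(d[n][1])-np.array(d[n][0])) for n in use])
    s=least_squares(f,[0,0,-10]);print(k,use,s.x.round(1),s.fun.round(2))
E
```

```text
b ['w2', 'side0'] [  6.2  -7.3 -18.1] [ 0.03 -0.03 -0.07  0.05]
b ['w2', 'side0', 'scene0'] [  2.8  -7.  -13.1] [ 0.66 -0.05 -0.45 -0.86  0.13  1.2 ]
y ['w2', 'side0'] [  4.8   7.3 -11.2] [-0.03  0.    0.07  0.02]
y ['w2', 'side0', 'scene0'] [  6.8   8.9 -14.5] [-0.06 -0.51 -0.03  0.49  0.54  0.14]
```

```bash
python3 -m inch '0 0 0 0 0 0.121 0;0 0 0 0 0 0.121 0;0 0 0 0 0 0.121 0;0 0 0 0 0 0.121 0;0 0 0 0 0 0.121 0;0 0 0 0 0 0.121 0;0 0 0 0 0 0.121 0;0 0 0 0 0 0.121 0;0 0 0 0 0 0.121 0;0 0 0 0 0 0.121 0;0 0 0 0 0 0.121 0;0 0 0 0 0 0.121 0;0 0 0 0 0 0.121 0'
python3 -m inch '0 0 0 0 0 0.121 0;0 0 0 0 0 0.121 0;0 0 0 0 0 0.121 0;0 0 0 0 0 0.121 0;0 0 0 0 0 0.121 0;0 0 0 0 0 0.121 0;0 0 0 0 0 0.121 0;0 0 0 0 0 0.121 0;0 0 0 0 0 0.121 0;0 0 0 0 0 0.121 0;0 0 0 0 0 0.121 0;0 0 0 0 0 0.121 0;0 0 0 0 0 0.121 0'
python3 -m inch '0.02 0 0.02 0 0 0 0;0.02 0 0.02 0 0 0 0;0.01 0 0.01 0 0 0 0;0 0 0 0 0 0 0'
python3 - <<'E'
from h import *
s=r.get_state();print(s['joints'],s['tcp_pos'],s['eef_rot'])
save('wrist','w3')
E
```

```text
time_s: 5.65
tcp_pos: [0.4155, -0.1164, 0.2194]
eef_rot: [-134.5, 2.9, -81.9]
contact_force: [0.2, 0.3, -0.7]
gripper_width: 0.0005
time_s: 6.73
tcp_pos: [0.4155, -0.1164, 0.2194]
eef_rot: [175.7, 45.5, -175.0]
contact_force: [-0.4, -0.3, 0.7]
gripper_width: 0.0003
time_s: 7.07
tcp_pos: [0.4138, -0.1085, 0.1479]
eef_rot: [176.4, 45.1, -174.6]
contact_force: [-0.2, 0.8, 0.1]
gripper_width: 0.0006
[  8.46941803 -16.98957059 -58.25324941 -22.03836272  -3.8330322
 -70.17788287] [ 0.41380908 -0.10854033  0.14791332] [ 176.38250289   45.08681874 -174.60620214]
```

View pics/w3.png

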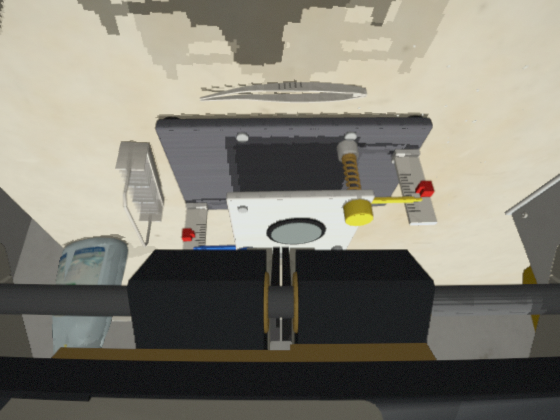

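This is a much lower, upside-down view with both pointers and clips clear: blue tip near (200,248) with its clip at (188,235), and yellow tip near (420,199) with its clip at (425,188).

```bash
python3 - <<'E'
from h import *
import pickle
pickle.dump(r.camera_params('wrist'),open('w3.pkl','wb'))
im=cv2.imread('pics/w3.png')
z=lambda a:cv2.resize(a,None,fx=7,fy=7,interpolation=cv2.INTER_CUBIC)
cv2.imwrite('pics/w3b.png',z(im[195:260,165:265]));cv2.imwrite('pics/w3y.png',z(im[150:230,340:445]))
E
```

```text
(no output)
```

View pics/w3b.png

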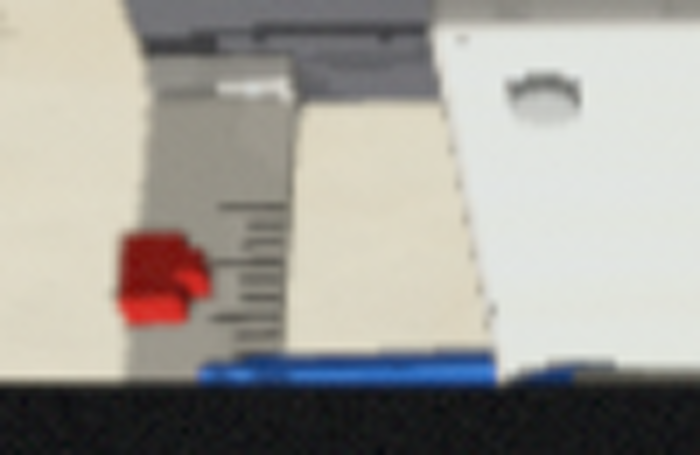

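View pics/w3y.png

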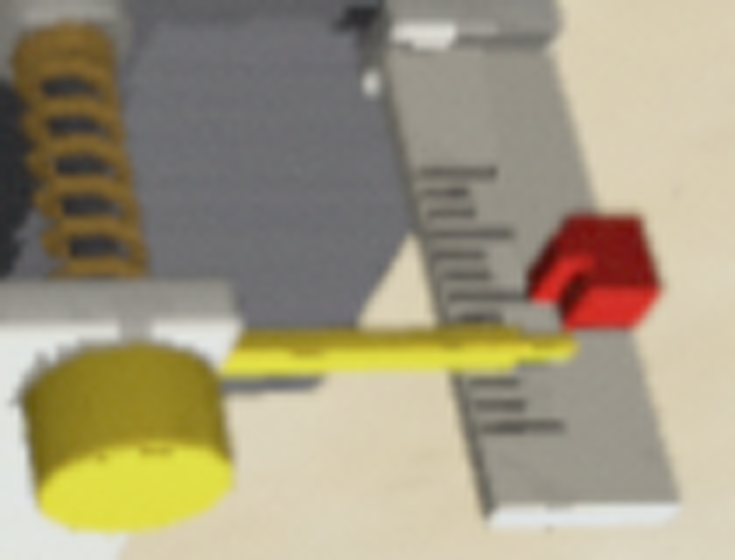

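```bash
python3 - <<'E'
from fit import *
cams['w3']=pickle.load(open('w3.pkl','rb'))
p0=(.5305,-.0755,np.radians(6),0)
B2=lambda u,v:np.array((290+u/7,135+v/7));Y2=lambda u,v:np.array((135+u/7,200+v/7))
B3=lambda u,v:np.array((165+u/7,195+v/7));Y3=lambda u,v:np.array((340+u/7,150+v/7))
O2={'b':((45,-100,70),{'w2':(B2(487,201),B2(527,247),B2(525,276)),'w3':(B3(200,372),B3(153,292),B3(155,233))}),
 'y':((-45,100,70),{'w2':(Y2(187,256),Y2(160,272),Y2(180,299)),'w3':(Y3(577,348),Y3(622,289),Y3(605,216))})}
for k,(t,d) in O2.items():
  for i in (1,2):
    f=lambda q,ns=('w2','w3'):np.concatenate([proj(n,W(np.array(t)+q,p0),cams[n])[0]-proj(n,W(t,p0),cams[n])[0]-(d[n][i]-d[n][0]) for n in ns])
    s=least_squares(f,[0,0,-10]);print(k,i,s.x.round(1),s.fun.round(2))
    for dx in (-5,0,5):
        print(dx,least_squares(lambda q:f(np.array([dx,q[0],q[1]]),('w3',)),[0,-10]).x.round(1))
  ps=W([t,np.array(t)+[0,0,-12],np.array(t)+[0,0,-18]],p0);print(proj('',ps,cams['w3']).round(1))
E
```

```text
b 1 [  0.4  -8.  -12.9] [-0.19 -0.03 -0.18 -0.  ]
-5 [ -6.5 -10.4]
0 [ -7.7 -12.7]
5 [ -9. -15.]
b 2 [  1.7  -9.1 -23. ] [-0.47 -0.08 -0.43 -0.01]
-5 [ -7.  -19.8]
0 [ -8.3 -22.2]
5 [ -9.5 -24.6]
[[190.3 245.7]
 [191.2 234.7]
 [191.6 229.4]]
y 1 [ 0.9  7.6 -8.4] [-0.4   0.07 -0.32 -0.01]
-5 [ 4.6 -4.8]
0 [ 7.4 -7.8]
5 [ 10.2 -10.9]
y 2 [  0.9   8.2 -18.6] [-0.31  0.06 -0.25 -0.01]
-5 [  5.  -14.8]
0 [  7.9 -18. ]
5 [ 10.7 -21.3]
[[420.1 196.2]
 [416.7 183.6]
 [415.1 177.5]]
```

```bash
python3 -m inch '-0.028 0 -0.028 0 0 0 0;-0.028 0 -0.028 0 0 0 0;-0.028 0 -0.028 0 0 0 0;0 0 0 0 0.1125 0 0;0 0 0 0 0.1125 0 0;0 0 0 0 0.1125 0 0;0 0 0 0 0.1125 0 0;0 0 0 0 0.1125 0 0;0 0 0 0 0.1125 0 0;0 0 0 0 0.1125 0 0;0 0 0 0 0 0 0;0 0 0 0 0 0 0'
cat > rel.py <<'E'
from h import *
from scipy.spatial.transform import Rotation as Ro
import sys
def rel(tx,ty,tz,yaw):
    s=r.get_state();R=Ro.from_euler('xyz',s['eef_rot'],degrees=True);G=Ro.from_euler('xyz',[180,0,yaw],degrees=True)
    print('joints',s['joints'].round(1),'tcp',s['tcp_pos'].round(4),s['eef_rot'].round(2),'F',s['contact_force'].round(2))
    print('shift tool',R.inv().apply(np.array([tx,ty,tz])-s['tcp_pos']).round(4),'turn',(R.inv()*G).as_rotvec().round(4))
rel(*map(float,sys.argv[1:5]))
E
python3 rel.py .581 -.115 .16 -174
```

```text
time_s: 8.12
tcp_pos: [0.4167, -0.1197, 0.2563]
eef_rot: [177.4, 0.2, -171.6]
contact_force: [-0.1, -0.5, -0.1]
gripper_width: 0.0007
joints [  7.6  -3.6 -23.3  -2.8 -70.1 -88.3] tcp [ 0.4167 -0.1197  0.2563] [ 177.35    0.25 -171.61] F [-0.13 -0.48 -0.14]
shift tool [-0.1628 -0.0238  0.096 ] turn [0.0463 0.0034 0.0418]
```

Rotate first, then translate above the blue button.

```bash
python3 -m inch '0 0 0 0.0463 0.0034 0.0418 0;-0.033 -0.0034 0 0 0 0 0;-0.033 -0.0034 0 0 0 0 0;-0.033 -0.0034 0 0 0 0 0;-0.033 -0.0034 0 0 0 0 0;-0.032 -0.0034 0 0 0 0 0;0 0 0.03 0 0 0 0;0 0 0.03 0 0 0 0;0 0 0.03 0 0 0 0;0 0 0.01 0 0 0 0;0 0 0 0 0 0 0;0 0 0 0 0 0 0'
python3 rel.py .581 -.115 .12 -174
python3 - <<'E'
from h import *
save('side','s3');save('wrist','w4')
E
```

```text
time_s: 9.12
tcp_pos: [0.5805, -0.1183, 0.158]
eef_rot: [179.9, 0.2, -173.9]
contact_force: [-0.5, -0.6, 1.3]
gripper_width: 0.0005
joints [  7.3  15.8 -15.5  -0.1 -58.5 -91.1] tcp [ 0.5805 -0.1183  0.158 ] [ 179.87    0.18 -173.89] F [-0.52 -0.57  1.26]
shift tool [-0.0007  0.0031  0.038 ] turn [0.0023 0.0031 0.0019]
```

View pics/s3.png

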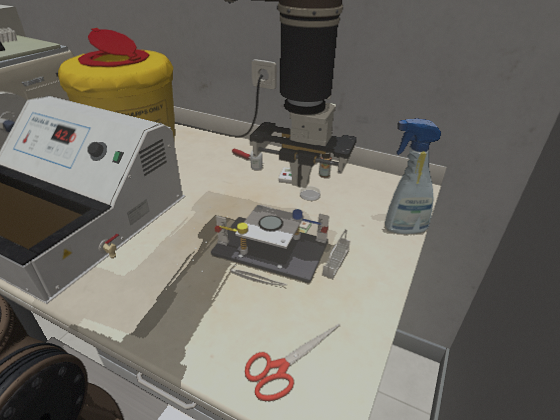

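View pics/w4.png

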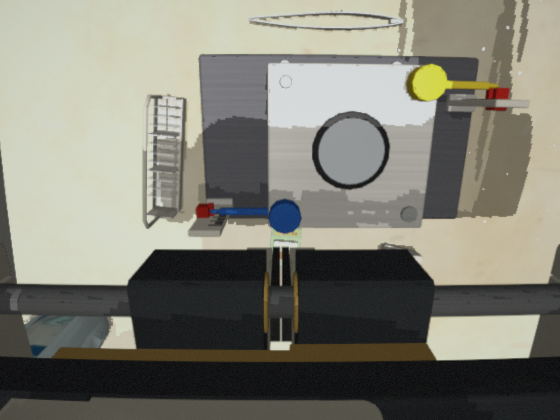

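The side view will see the blue pointer clearly. In the wrist picture blue is at (285,213) and yellow at (429,82), so I'll check their world positions.

```bash
python3 - <<'E'
from h import *
print(atz('wrist',(285,213),.088),atz('wrist',(429,81),.088),atz('wrist',(351,150),.075),proj('wrist',[[*r.get_state()['tcp_pos']]]))
E
python3 rel.py .582 -.1155 .12 -174
```

```text
[ 0.577173   -0.11317095  0.088     ] [ 0.48212692 -0.03353123  0.088     ] [ 0.53141071 -0.07247604  0.075     ] [[276.61484942 263.83669471]]
joints [  7.3  15.8 -15.4  -0.2 -58.5 -91.1] tcp [ 0.5815 -0.118   0.1588] [ 179.84    0.31 -173.87] F [0.62 0.39 1.12]
shift tool [-0.0006  0.0023  0.0388] turn [0.0027 0.0053 0.0022]
```

```bash
python3 -m inch '0.001 0.003 0.015 0 0 0 0;0 0 0.015 0 0 0 0;0 0 0.015 0 0 0 0;0 0 0.012 0 0 0 0;0 0 0 0 0 0 0;0 0 0 0 0 0 0'
python3 -m inch '0 0 0.002 0 0 0 0;0 0 0.002 0 0 0 0;0 0 0.002 0 0 0 0;0 0 0 0 0 0 0;0 0 0 0 0 0 0'
python3 -m inch '0 0 0.0015 0 0 0 0;0 0 0.0015 0 0 0 0;0 0 0 0 0 0 0'
python3 -m inch '0 0 0.0015 0 0 0 0;0 0 0.0015 0 0 0 0;0 0 0 0 0 0 0'
python3 - <<'E'
from h import *
s=r.get_state();print(s['tcp_pos'],s['contact_force'])
im=save('side','s4')
cv2.imwrite('pics/s4z.png',cv2.resize(im[190:300,190:370,::-1],None,fx=4.4,fy=4.4,interpolation=cv2.INTER_CUBIC))
E
```

```text
time_s: 9.72
tcp_pos: [0.5796, -0.1147, 0.1003]
eef_rot: [179.8, 0.1, -173.9]
contact_force: [0.1, -0.7, 1.5]
gripper_width: 0.0001
time_s: 10.13
tcp_pos: [0.579, -0.1146, 0.0931]
eef_rot: [179.8, 0.1, -173.9]
contact_force: [0.1, 0.0, 0.7]
gripper_width: 0.0004
time_s: 10.38
tcp_pos: [0.5787, -0.1146, 0.0895]
eef_rot: [179.8, 0.0, -173.9]
contact_force: [-0.3, 0.8, 0.2]
gripper_width: 0.0006
time_s: 10.63
tcp_pos: [0.5791, -0.1148, 0.087]
eef_rot: [179.8, 0.1, -173.9]
contact_force: [-0.5, -0.2, 2.9]
gripper_width: 0.0002
[ 0.57912996 -0.11477886  0.08699764] [-0.52650912 -0.15706011  2.92213001]
```

View pics/s4z.png

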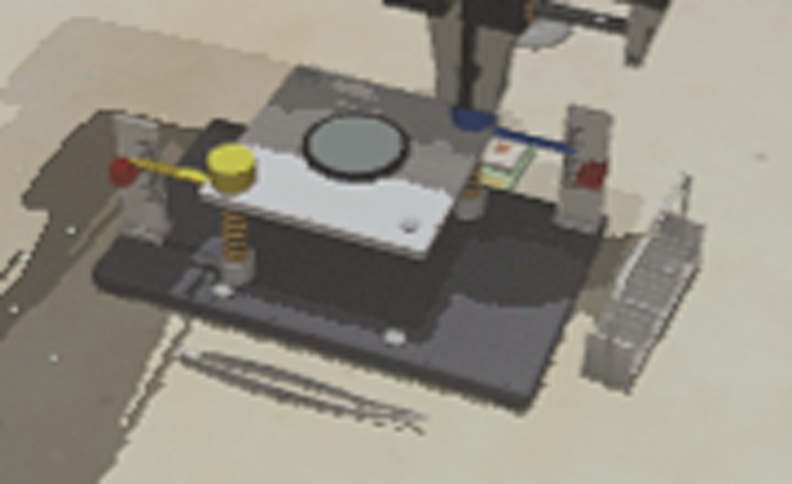

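Contact at z≈0.087 with 2.9 N. The pointer, near (575,150) in the zoom, is still at rest. I'll press slowly.

```bash
python3 -m inch '0 0 0.001 0 0 0 0;0 0 0.001 0 0 0 0;0 0 0.001 0 0 0 0;0 0 0.001 0 0 0 0;0 0 0.001 0 0 0 0;0 0 0.001 0 0 0 0;0 0 0 0 0 0 0'
python3 - <<'E'
from h import *
s=r.get_state();print(s['tcp_pos'],s['contact_force'])
im=save('side','s5')
cv2.imwrite('pics/s5z.png',cv2.resize(im[195:255,270:350,::-1],None,fx=8,fy=8,interpolation=cv2.INTER_CUBIC))
E
```

```text
time_s: 11.27
tcp_pos: [0.5793, -0.1154, 0.0813]
eef_rot: [179.8, 0.1, -173.9]
contact_force: [-0.6, -6.4, 6.2]
gripper_width: 0.0005
[ 0.57931517 -0.11541425  0.08133138] [-0.5950494  -6.3963058   6.24403039]
```

View pics/s5z.png

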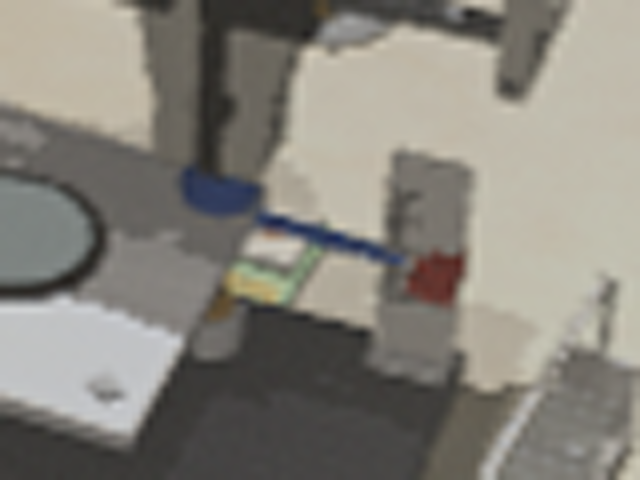

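Pressing makes a side force of -6 N along y, because the button top swings outward as it tilts. I'll follow that swing sideways to unload the mount.

```bash
python3 -m inch '0 -0.0006 0 0 0 0 0;0 -0.0006 0 0 0 0 0;0 0 0 0 0 0 0'
python3 - <<'E'
from h import *
s=r.get_state();print(s['tcp_pos'],s['contact_force'])
E
```

```text
time_s: 11.57
tcp_pos: [0.5793, -0.1157, 0.0812]
eef_rot: [179.8, 0.1, -173.9]
contact_force: [-0.9, -1.2, 5.6]
gripper_width: 0.0004
[ 0.57934511 -0.11568637  0.08119011] [-0.89828464 -1.1711172   5.58141493]
```

```bash
python3 - <<'E'
from fit import *
p0=(.5305,-.0755,np.radians(6),0)
for t in ((45,-100,70),(-45,100,70)):
  b=proj('',W(t,p0),cams['side0'])[0]
  for d in (5,10,12,14,16,18,20): print(d,(proj('',W((t[0],t[1],t[2]-d),p0),cams['side0'])[0]-b).round(2),end=' ')
  print()
a=proj('',W((45,-100,52),p0),cams['side0'])[0]
for q in ((0,-8,0),(3,-8,0),(6,-8,0)): print(q,proj('',W(np.array((45,-100,52))+q,p0),cams['side0'])[0]-a)
E
```

```text
5 [-0.18  1.82] 10 [-0.36  3.62] 12 [-0.43  4.34] 14 [-0.5   5.06] 16 [-0.57  5.77] 18 [-0.64  6.49] 20 [-0.71  7.2 ] 
5 [0.19 1.84] 10 [0.37 3.66] 12 [0.44 4.39] 14 [0.52 5.11] 16 [0.59 5.83] 18 [0.66 6.55] 20 [0.74 7.27] 
(0, -8, 0) [3.51868764 0.84914638]
(3, -8, 0) [3.88429641 0.05469243]
(6, -8, 0) [ 4.24792029 -0.73546293]
```

The tip has dropped about 4 px, or 11 mm, which agrees with TCP travel. It needs about 3.5 mm more.

```bash
python3 -m inch '0 -0.0002 0.0009 0 0 0 0;0 -0.0002 0.0009 0 0 0 0;0 -0.0002 0.0009 0 0 0 0;0 -0.0001 0.0008 0 0 0 0;0 0 0 0 0 0 0;0 0 0 0 0 0 0'
python3 - <<'E'
from h import *
s=r.get_state();print(s['tcp_pos'],s['contact_force'])
im=save('side','s6')
cv2.imwrite('pics/s6z.png',cv2.resize(im[195:255,270:350,::-1],None,fx=8,fy=8,interpolation=cv2.INTER_CUBIC))
E
```

```text
time_s: 12.07
tcp_pos: [0.5795, -0.1162, 0.0778]
eef_rot: [179.8, 0.1, -173.9]
contact_force: [0.2, 0.0, 7.3]
gripper_width: 0.001
[ 0.57950727 -0.11615588  0.07777933] [0.16295495 0.0286868  7.27290865]
```

View pics/s6z.png

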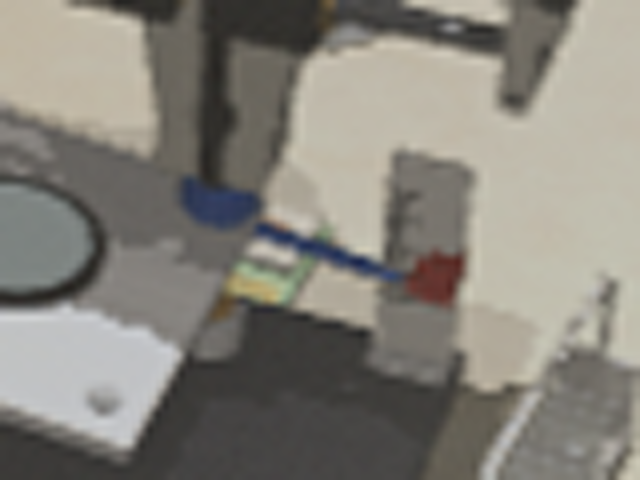

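The tip at (402,276) is level with the clip centre at (437,278), allowing for the view. I'll hold for a second.

```bash
python3 -m inch '0 0 0 0 0 0 0;0 0 0 0 0 0 0;0 0 0 0 0 0 0;0 0 0 0 0 0 0;0 0 0 0 0 0 0;0 0 0 0 0 0 0;0 0 0 0 0 0 0;0 0 0 0 0 0 0;0 0 0 0 0 0 0;0 0 0 0 0 0 0;0 0 0 0 0 0 0;0 0 0 0 0 0 0'
python3 - <<'E'
from h import *
im=save('wrist','w6')
E
python3 -m inch '0 0.0004 -0.002 0 0 0 0;0 0.0004 -0.002 0 0 0 0;0 0.0004 -0.002 0 0 0 0;0 0.0004 -0.002 0 0 0 0;0 0 -0.002 0 0 0 0;0 0 -0.003 0 0 0 0;0 0 -0.015 0 0 0 0;0 0 -0.03 0 0 0 0;0 0 0 0 0 0 0;0 0 0 0 0 0 0'
python3 - <<'E'
from h import *
im=save('side','s7');save('wrist','w7')
cv2.imwrite('pics/s7z.png',cv2.resize(im[190:300,190:370,::-1],None,fx=4.4,fy=4.4,interpolation=cv2.INTER_CUBIC))
E
python3 rel.py .483 -.035 .12 -174
```

```text
time_s: 13.12
tcp_pos: [0.5795, -0.1161, 0.0778]
eef_rot: [179.8, 0.1, -173.9]
contact_force: [-1.8, 0.3, 6.9]
gripper_width: 0.0006
time_s: 14.0
tcp_pos: [0.5797, -0.1147, 0.1367]
eef_rot: [179.8, 0.2, -173.9]
contact_force: [-0.6, -0.4, -0.4]
gripper_width: 0.0003
joints [  7.6  16.9 -17.3  -0.3 -55.8 -91.3] tcp [ 0.5783 -0.1148  0.1347] [ 1.7974e+02  1.0000e-02 -1.7390e+02] F [-0.61 -0.05 -0.36]
shift tool [0.0863 0.0894 0.0151] turn [0.0045 0.0002 0.0017]
```

View pics/s7z.png

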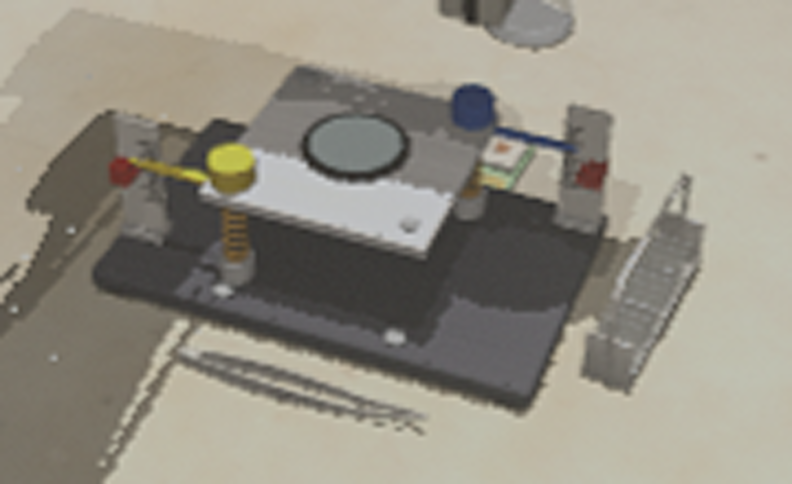

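View pics/w7.png

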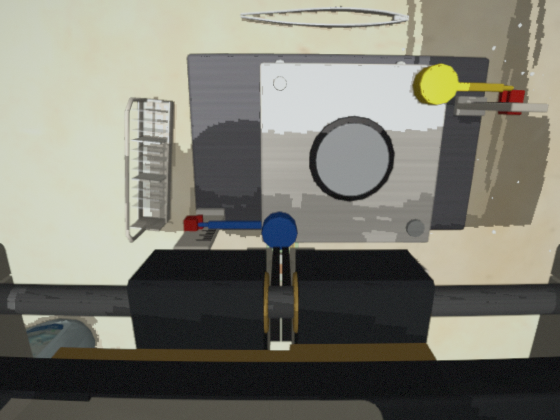

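Blue has sprung back to rest and the mount has not moved. Next is yellow.

```bash
python3 -m inch '0.022 0.0225 0 0 0 0 0;0.022 0.0225 0 0 0 0 0;0.022 0.0225 0 0 0 0 0;0.0215 0.0225 0 0 0 0 0;0 0 0 0 0 0 0;0 0 0 0 0 0 0'
python3 rel.py .482 -.0345 .1 -174
python3 - <<'E'
from h import *
im=save('wrist','w8');print(atz('wrist',(280,230),.088))
E
```

```text
time_s: 14.6
tcp_pos: [0.481, -0.0342, 0.1352]
eef_rot: [179.8, 0.0, -173.8]
contact_force: [0.6, 0.3, -0.5]
gripper_width: 0.0006
joints [  19.2    7.2  -30.3   -0.3  -52.5 -102.8] tcp [ 0.481  -0.0342  0.1352] [ 179.77    0.   -173.76] F [ 0.64  0.29 -0.5 ]
shift tool [-0.001  -0.0006  0.0352] turn [0.004  0.0001 0.0042]
[ 0.48142353 -0.03277173  0.088     ]
```

View pics/w8.png

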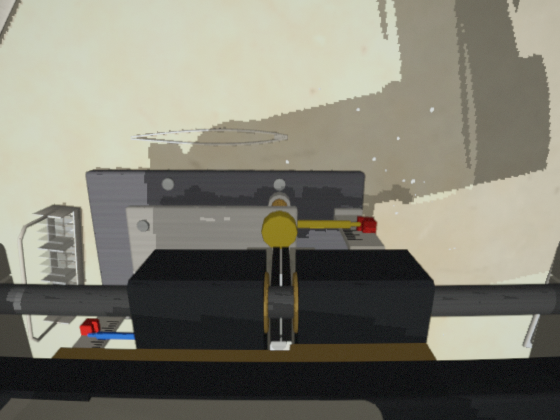

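The yellow button is at (279,229), the same spot relative to the fingers as blue was before contact, so it is aligned. I'll descend.

```bash
python3 -m inch '0 0 0.015 0 0 0 0;0 0 0.015 0 0 0 0;0 0 0.009 0 0 0 0;0 0 0 0 0 0 0;0 0 0.002 0 0 0 0;0 0 0.002 0 0 0 0;0 0 0 0 0 0 0'
python3 -m inch '0 0 0.0015 0 0 0 0;0 0 0.0015 0 0 0 0;0 0 0 0 0 0 0'
python3 - <<'E'
from h import *
s=r.get_state();print(s['tcp_pos'],s['contact_force'])
E
```

```text
time_s: 15.23
tcp_pos: [0.4827, -0.0348, 0.0927]
eef_rot: [179.8, 0.1, -173.9]
contact_force: [-0.2, 0.3, 0.3]
gripper_width: 0.0003
time_s: 15.48
tcp_pos: [0.4824, -0.0347, 0.0897]
eef_rot: [179.8, 0.1, -173.9]
contact_force: [-0.2, 0.5, -0.5]
gripper_width: 0.0004
[ 0.48238102 -0.03468537  0.08970408] [-0.18644754  0.49842275 -0.48205736]
```

```bash
python3 -m inch '0 0 0.001 0 0 0 0;0 0 0.001 0 0 0 0;0 0 0.001 0 0 0 0;0.0002 0 0.001 0 0 0 0;0.0002 0 0.001 0 0 0 0;0.0002 0 0.001 0 0 0 0;0 0 0 0 0 0 0'
python3 -m inch '0.0002 0 0.001 0 0 0 0;0.0002 0 0.001 0 0 0 0;0.0002 0 0.001 0 0 0 0;0 0 0 0 0 0 0'
python3 - <<'E'
from h import *
s=r.get_state();print(s['tcp_pos'],s['contact_force'])
im=save('side','s8')
cv2.imwrite('pics/s8z.png',cv2.resize(im[205:265,195:275,::-1],None,fx=8,fy=8,interpolation=cv2.INTER_CUBIC))
E
```

```text
time_s: 16.07
tcp_pos: [0.4817, -0.0348, 0.0836]
eef_rot: [179.8, 0.1, -173.9]
contact_force: [-2.2, 0.5, 4.9]
gripper_width: 0.0006
time_s: 16.4
tcp_pos: [0.4813, -0.0348, 0.0808]
eef_rot: [179.8, 0.1, -173.9]
contact_force: [-1.6, -1.4, 5.6]
gripper_width: 0.0005
[ 0.48134587 -0.03480137  0.08075986] [-1.61105145 -1.37236789  5.60328108]
```

View pics/s8z.png

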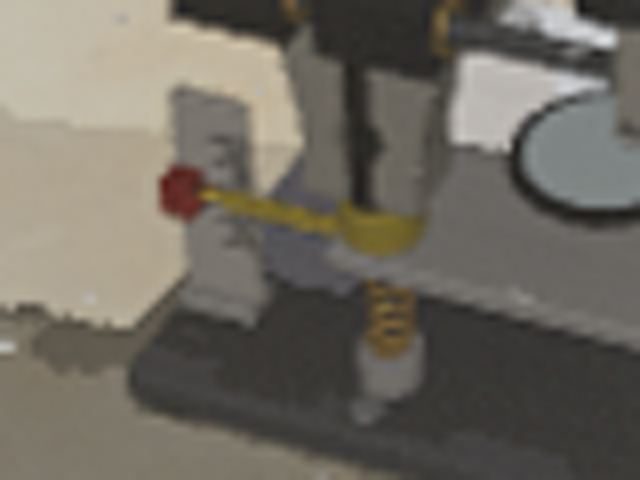

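The tip has dropped about 7 mm by pixels and by TCP travel. It needs about 4.5–5 mm more.

```bash
python3 -m inch '0.0002 0 0.001 0 0 0 0;0.0002 0 0.001 0 0 0 0;0.0002 0 0.001 0 0 0 0;0.0002 0 0.001 0 0 0 0;0.0001 0 0.0006 0 0 0 0;0 0 0 0 0 0 0'
python3 - <<'E'
from h import *
s=r.get_state();print(s['tcp_pos'],s['contact_force'])
im=save('side','s9');w=save('wrist','w9');c=save('scene','c9')
z=lambda im,k:cv2.resize(im[...,::-1],None,fx=k,fy=k,interpolation=cv2.INTER_CUBIC)
cv2.imwrite('pics/s9z.png',z(im[205:265,195:275],8))
cv2.imwrite('pics/c9z.png',z(c[165:305,235:375],4.2))
E
```

```text
time_s: 16.95
tcp_pos: [0.4808, -0.0348, 0.0764]
eef_rot: [179.8, 0.1, -173.9]
contact_force: [-1.2, -0.9, 7.2]
gripper_width: 0.0006
[ 0.48083317 -0.03481961  0.07643032] [-1.18340988 -0.90714744  7.24221968]
```

View pics/s9z.png

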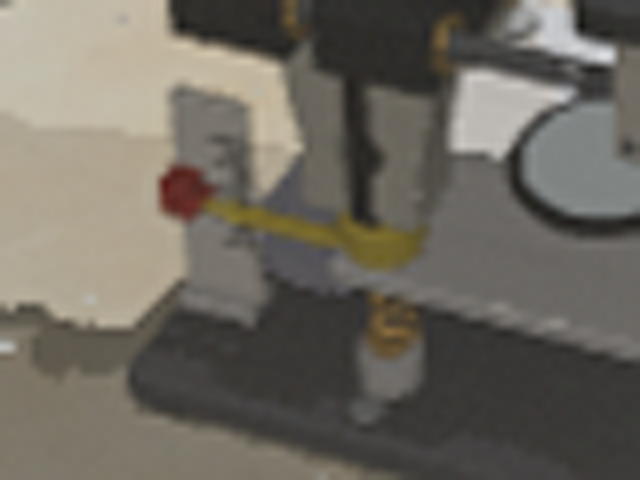

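View pics/c9z.png

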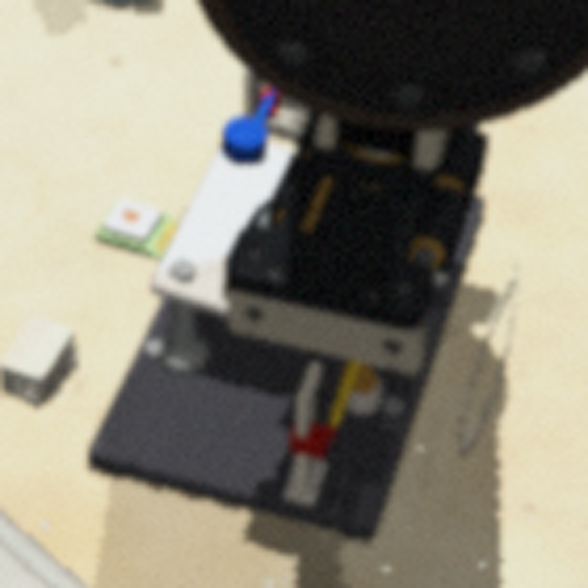

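```bash
python3 - <<'E'
from fit import *
p0=(.5305,-.0755,np.radians(6),0)
t=np.array((-45,100,70.))
for n in ('side0','scene0'):
  a=proj('',W(t,p0),cams[n])[0]
  for d in (10,12,14): print(n,'drop',d,(proj('',W(t-[0,0,d],p0),cams[n])[0]-a).round(2))
  for dx in (0,3,6): print(n,dx,(proj('',W(t+[dx,8,-12],p0),cams[n])[0]-proj('',W(t+[0,0,-12],p0),cams[n])[0]).round(2))
E
```

```text
side0 drop 10 [0.37 3.66]
side0 drop 12 [0.44 4.39]
side0 drop 14 [0.52 5.11]
side0 0 [-3.3  -0.86]
side0 3 [-2.63 -1.67]
side0 6 [-1.97 -2.46]
scene0 drop 10 [-0.19  3.52]
scene0 drop 12 [-0.22  4.21]
scene0 drop 14 [-0.26  4.91]
scene0 0 [-1.2   3.22]
scene0 3 [-2.77  2.83]
scene0 6 [-4.35  2.43]
```

Both views agree with level: side offset -1.6 px against -1.7 expected, and scene +2.9 px against +2.8. I'll hold, then release.

```bash
python3 -m inch '0 0 0 0 0 0 0;0 0 0 0 0 0 0;0 0 0 0 0 0 0;0 0 0 0 0 0 0;0 0 0 0 0 0 0;0 0 0 0 0 0 0;0 0 0 0 0 0 0;0 0 0 0 0 0 0;0 0 0 0 0 0 0;0 0 0 0 0 0 0;0 0 0 0 0 0 0;0 0 0 0 0 0 0'
python3 -m inch '-0.0004 0 -0.002 0 0 0 0;-0.0004 0 -0.002 0 0 0 0;-0.0004 0 -0.002 0 0 0 0;-0.0004 0 -0.002 0 0 0 0;-0.0002 0 -0.002 0 0 0 0;0 0 -0.003 0 0 0 0;0 0 -0.015 0 0 0 0;0 0 -0.035 0 0 0 0;0 0 -0.035 0 0 0 0;0 0 -0.035 0 0 0 0;0 0 0 0 0 0 0;0 0 0 0 0 0 0'
python3 - <<'E'
from h import *
im=save('side','s10');s=r.get_state();print(s['time_s'],s['contact_force'],s['qd'].round(1))
cv2.imwrite('pics/s10z.png',cv2.resize(im[190:300,190:370,::-1],None,fx=4.4,fy=4.4,interpolation=cv2.INTER_CUBIC))
E
```

```text
time_s: 18.1
tcp_pos: [0.4809, -0.0348, 0.0766]
eef_rot: [179.8, 0.1, -173.9]
contact_force: [-1.8, -0.0, 7.6]
gripper_width: 0.0006
time_s: 19.1
tcp_pos: [0.4832, -0.0348, 0.2111]
eef_rot: [179.7, 0.3, -173.9]
contact_force: [-0.2, 0.9, -1.5]
gripper_width: 0.0005
19.15 [ 0.18890073 -0.52018758 -0.92364258] [ 0.   1.4 -1.8 -0.3  0.5  0. ]
```

View pics/s10z.png

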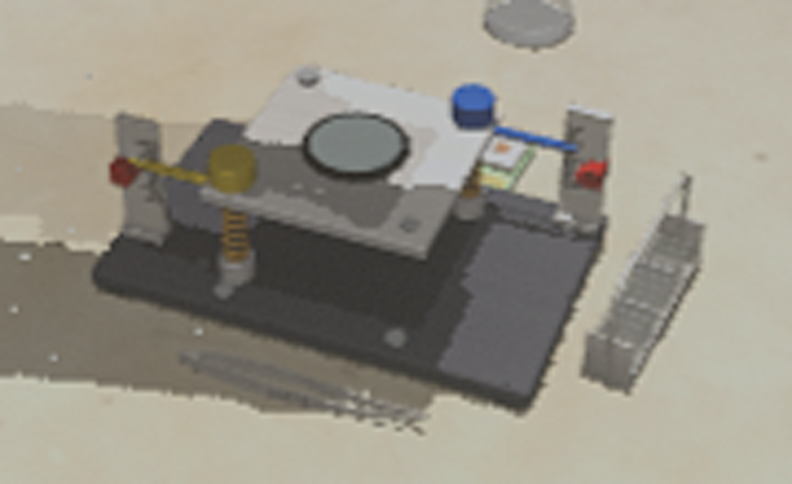

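The last side view matches the first: both corners are up, the clips sit at (592,174) and (123,171), and nothing has moved. I'll hand in.

```bash
python3 -m inch '0 0 0 0 0 0 0;0 0 0 0 0 0 0;0 0 0 0 0 0 0'; python3 -c "
from plant import r
print(r.close_job())"
```

```text
time_s: 19.4
tcp_pos: [0.4814, -0.0353, 0.2079]
eef_rot: [179.8, -0.1, -173.9]
contact_force: [0.2, 0.6, -0.3]
gripper_width: 0.0005
the job is handed in; nothing more can be done
None
```

I pressed the blue button and then the yellow one with closed fingers. Each was brought slowly to its red mark, held about 1.2 s and let spring back. The job was handed in at 19.4 s with the arm clear of everything.

| Corner | Pointer drop at hold | Mark set below rest (estimate) | Force |
|---|---|---|---|
| Blue | about 18 mm | about 18 mm | about 7 N |
| Yellow | about 12 mm | about 11–14 mm | about 7 N |

- **At the marks:** During the hold the side view (plus the scene view for yellow) showed the pointer level with its clip, within about 2 mm.
- **After release:** In the last side picture both corners were back up, and the clips, mount and visible bystanders were where they began. I did not recheck the moulds, which that picture does not show.
- **Disagreements:** My early estimates of the mark heights from steep views differed by several mm (13–18 mm for blue). I took a lower wrist view to settle blue. For yellow that view gave about 13.5 mm against 11–12 mm from the live pictures, so I stopped in between.
- **Side force:** Midway through the blue press the side force briefly reached 6 N. I eased it off by following the button's outward swing, and the mount showed no shift afterwards.

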